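# Check the dosing syringes and set aside the ones that stick

### The arm

A 6-joint arm with a two-finger parallel gripper is mounted at the origin on the work surface. World frame = base frame: x ahead of the robot, y to its left, z up, the work surface at z = 0. Lengths are in m, angles in rad, forces in N, time in s.
With the tool pointing down it reaches from about 0.35 to 0.925 m from the base axis. Payload 6.4 kg.
Tool frame: the origin (TCP) lies midway between the tips of the shut fingers; the grasp point (between the pads) lies 19 mm behind it; z points along the fingers, y is the direction in which the jaws open and shut (so a half turn about z gives the same grasp; the last joint's range is limited). The gripper opens to 94 mm and grips with 3 to 60 N. Pads are 16 mm wide; open, the fingers measure 119 mm over their backs; the gripper's body (75 mm by 177 mm) begins 78 mm behind the grasp point.
Start: joints at [0.958, 0.245, 1.558, -0, 1.339, -0.174], TCP at [0.276, 0.588, 0.205] pointing down, gripper open.
Joint ranges: [-3.13, 3.13], [-1.02, 2.26], [0.13, 2.54], [-0.95, 4.09], [0.21, 2.88], [-2.74, 2.74]. Speed limits (rad/s): [2.57, 2.57, 3.14, 3.14, 3.14, 3.14].

### API

Orientations are given as [roll, pitch, yaw] about the fixed x, y, z axes, in that order (R = Rz(yaw) Ry(pitch) Rx(roll)).
In Python, from rig import bot gives the robot as it stands. The module is installed in compiled form; this text tells all that it offers.
- The arm moves only by the tool step_arm, never from a script. Its argument "targets" is a list that holds one entry, the list of rows, each a list of 7 numbers: the finger opening in mm, from 0 to 94, then the shift along the tool's x, y, z in mm, then the turn, a rotation vector about the tool's x, y, z in degrees. In form: [[[hand, dx, dy, dz, ax, ay, az], ...]]. A call has 1 to 20 rows; each row shifts and turns the commanded pose from where the row before left it, along the tool's axes as they then stand; what a row does not reach is not made up. A row lasts 1/10 s, in which the tool goes at most 50 mm and 8.59 degrees, less where a joint would pass 70% of its speed; a pose out of reach is approached as far as the arm can. A call with a gripper value outside its range is refused whole. The fingers move at their own pace and stop on an object; "force" is the grip in N (left out, the last holds). Time passes only in rows, so rows that do not move let the fingers close. It gives the time, the measured TCP pose, the force and the opening at its end, in the units of the state.
- bot.observe(): the state, without advancing time (a new reading comes with each control period).
- bot.camera(name): name is "scene" or "top" or "wrist"; returns the picture (400x640x3 uint8, blue, green, red); there is no depth.
- bot.get_calibration(name): a dict with "mtx" (3x3 intrinsics, pixels), "camera_from_world" (4x4, takes a point from world to camera coordinates). Camera axes: x right, y up, looking along -z (the intrinsics and any distortion apply to the point x, -y, -z); pixel columns grow to the right and rows downward; lengths in m; the calibration is good to about 2 mm. A picture is of the moment at which its call begins: read the wrist's pose just before it. get_calibration takes no time and is no camera call; for the wrist camera it gives the pose at the moment of the call.
- bot.close_job(): hands the job in, once; it reports no verdict.
The state is a dict: "clock": time; "qpos": joint angles; "qvel": joint speeds; "joint_efforts": joint torques, N m; "eef_pos": TCP position; "orientation": TCP orientation; "ft_force": force on the tool from outside, world axes, zero at the start; "wrist_torque": the same for the moment, N m; "width": opening from 0.0 (shut) to 1.0 (fully open).
Only numpy, scipy, OpenCV 4.12 (cv2) and the standard library are available. Lean on these libraries where they do the work, as an engineer would, in place of code of your own. Each camera call takes 0.05 s, during which the arm holds its last target.

### The job

Check the dosing syringes in the aluminium test stand: push every plunger down as far as it will go. Stand each syringe whose plunger goes fully home in a pocket of the white ready rack, upright and right down on the pocket's floor; put each one whose plunger sticks part-way, foot down, in the grey reject bin. Leave the reagent bottle, the tube block and the scanner where they are.

Things in the scene. Friction and masses are not known exactly. Their poses are not given: they have to be found in the camera images.
- stand: aluminium test stand fixed to the bench: a block 53 x 290 x 50 mm high with a row of five square pockets along its y axis, 56 mm apart (y = -112, -56, 0, 56, 112 mm), each 29 x 29 mm and open above, floor 8 mm above the bench. Each syringe starts upright in one of them; some pockets are empty. Origin: centre of its underside; z up
- rack: white plastic ready rack, loose (0.9 kg): a block 53 x 178 x 50 mm high on an 84 mm wide foot plate, with a row of three square pockets along its y axis, 56 mm apart (y = -56, 0, 56 mm), 29 x 29 mm, floor 8 mm above its underside. Empty at the start. Origin: centre of its underside; z up
- bin: grey plastic reject bin, loose (0.8 kg): open square box 107 x 107 x 60 mm high, 5 mm walls, split by a cross of dividers (as high as the walls) into four cells 46 x 46 mm, centred at x, y = -25.5 or 25.5 mm, floor 5 mm above its underside. Empty at the start. Origin: centre of its underside; z up
- collar_a (a point): centre of the steel grip collar (30 mm diameter, 20 mm high) of dosing syringe a, the part to grip it by, 90 mm above its foot; z runs up along the syringe. Above the collar stands the plunger: a thin rod with a black thumb disc (30 mm diameter, 6 mm thick) whose upper face is 38 mm above the collar's top when drawn right out, 10 mm when fully home
- foot_a (a point): centre of the underside of syringe a's foot; z up along the syringe. The syringe weighs about 0.12 kg: a flat grey cap (18 mm diameter, 12 mm high) as its foot, a pale barrel (24 mm diameter) above it up to 80 mm, the collar from 80 to 100 mm, then the plunger
- plunger_a (a joint): how far syringe a's plunger is pushed in, m: 0 drawn out, 0.028 fully home; it starts at 0 to 0.004. A sound one slides home under 2 to 5 N; a faulty one moves under the same push but stops dead about half-way, at 0.015 to 0.017, however hard it is pushed (10 to 15 N is enough to tell). Either stays where it is left
- collar_b (a point): the same for syringe b, alike in shape
- foot_b (a point): the same for syringe b
- plunger_b (a joint): the same for syringe b
- collar_c (a point): the same for syringe c, alike in shape
- foot_c (a point): the same for syringe c
- plunger_c (a joint): the same for syringe c
- collar_d (a point): the same for syringe d, alike in shape
- foot_d (a point): the same for syringe d
- plunger_d (a joint): the same for syringe d
- collar_e (a point): the same for syringe e, alike in shape
- foot_e (a point): the same for syringe e
- plunger_e (a joint): the same for syringe e
- reagent_mid (a point): bystander: white reagent bottle, 68 mm wide, 150 mm high, standing; its middle
- tube_block_mid (a point): bystander: white block 60 x 110 x 40 mm holding capped blood tubes (90 mm high in all); middle of the block
- scanner_mid (a point): bystander: hand-held bar code scanner lying on the bench, about 150 x 70 x 34 mm; a point in its handle
Mind the look-alikes: they are no part of the job. Leave any red look-alike of the rack alone.

How it is judged:
At the end, for the whole second after the job is handed in: Sound syringes: plunger home (3 mm), upright (0.3 rad) in a rack pocket, foot on its floor (7 mm). Faulty ones: plunger pushed to its stop (12 mm), foot down in the bin (lean under 0.8 rad). Rack and bin level, all at rest. (A 0.01 mm mark, unreadable, tells the judge which are faulty.) (((z of foot_a in the frame of collar_a above -0.090005 m and x of foot_a in the frame of rack between -0.014 and 0.014 m and y of foot_a in the frame of rack between -0.075 and 0.075 m and z of foot_a in the frame of rack between 0.003 and 0.015 m and angle between collar_a's own z axis and vertical below 0.3 rad and value of joint plunger_a above 0.025 m) or (z of foot_a in the frame of collar_a below -0.090005 m and x of foot_a in the frame of bin between -0.05 and 0.05 m and y of foot_a in the frame of bin between -0.05 and 0.05 m and z of foot_a in the frame of bin between 0 and 0.022 m and angle between collar_a's own z axis and vertical below 0.8 rad and value of joint plunger_a between 0.012 and 0.02 m)) and ((z of foot_b in the frame of collar_b above -0.090005 m and x of foot_b in the frame of rack between -0.014 and 0.014 m and y of foot_b in the frame of rack between -0.075 and 0.075 m and z of foot_b in the frame of rack between 0.003 and 0.015 m and angle between collar_b's own z axis and vertical below 0.3 rad and value of joint plunger_b above 0.025 m) or (z of foot_b in the frame of collar_b below -0.090005 m and x of foot_b in the frame of bin between -0.05 and 0.05 m and y of foot_b in the frame of bin between -0.05 and 0.05 m and z of foot_b in the frame of bin between 0 and 0.022 m and angle between collar_b's own z axis and vertical below 0.8 rad and value of joint plunger_b between 0.012 and 0.02 m)) and ((z of foot_c in the frame of collar_c above -0.090005 m and x of foot_c in the frame of rack between -0.014 and 0.014 m and y of foot_c in the frame of rack between -0.075 and 0.075 m and z of foot_c in the frame of rack between 0.003 and 0.015 m and angle between collar_c's own z axis and vertical below 0.3 rad and value of joint plunger_c above 0.025 m) or (z of foot_c in the frame of collar_c below -0.090005 m and x of foot_c in the frame of bin between -0.05 and 0.05 m and y of foot_c in the frame of bin between -0.05 and 0.05 m and z of foot_c in the frame of bin between 0 and 0.022 m and angle between collar_c's own z axis and vertical below 0.8 rad and value of joint plunger_c between 0.012 and 0.02 m)) and ((z of foot_d in the frame of collar_d above -0.090005 m and x of foot_d in the frame of rack between -0.014 and 0.014 m and y of foot_d in the frame of rack between -0.075 and 0.075 m and z of foot_d in the frame of rack between 0.003 and 0.015 m and angle between collar_d's own z axis and vertical below 0.3 rad and value of joint plunger_d above 0.025 m) or (z of foot_d in the frame of collar_d below -0.090005 m and x of foot_d in the frame of bin between -0.05 and 0.05 m and y of foot_d in the frame of bin between -0.05 and 0.05 m and z of foot_d in the frame of bin between 0 and 0.022 m and angle between collar_d's own z axis and vertical below 0.8 rad and value of joint plunger_d between 0.012 and 0.02 m)) and ((z of foot_e in the frame of collar_e above -0.090005 m and x of foot_e in the frame of rack between -0.014 and 0.014 m and y of foot_e in the frame of rack between -0.075 and 0.075 m and z of foot_e in the frame of rack between 0.003 and 0.015 m and angle between collar_e's own z axis and vertical below 0.3 rad and value of joint plunger_e above 0.025 m) or (z of foot_e in the frame of collar_e below -0.090005 m and x of foot_e in the frame of bin between -0.05 and 0.05 m and y of foot_e in the frame of bin between -0.05 and 0.05 m and z of foot_e in the frame of bin between 0 and 0.022 m and angle between collar_e's own z axis and vertical below 0.8 rad and value of joint plunger_e between 0.012 and 0.02 m)) and linear speed of each of syringe_a, syringe_b, syringe_c, syringe_d, syringe_e below 0.03 m/s and angle between each of rack, bin's own z axis and vertical below 0.1 rad); the robot touches nothing.
It fails at once if the reagent bottle is shifted by more than 4 cm (distance of reagent_mid from where it was at the start of the episode above 0.04 m).
It fails at once if the tube block is shifted by more than 4 cm (distance of tube_block_mid from where it was at the start of the episode above 0.04 m).
It fails at once if the scanner is shifted by more than 4 cm (distance of scanner_mid from where it was at the start of the episode above 0.04 m).
Of syringe_a, syringe_b, syringe_c, syringe_d, syringe_e only 4 to 5 are there at a start; the rules pass over those that are not, and their reading is None.
At some moment in a run one of rack, bin may be knocked a few centimetres aside while the robot is not near it.
It also fails if it takes over 208 s, if anything falls off the work surface, if the arm or the gripper's body presses on something with over 40 N, if the wrist force passes 120 N, or if a joint passes its speed limit or range.

## Working session

There is one attempt and no reset: what is moved stays moved. The work goes in short steps, Python scripts to look and compute and a tool call to move; the robot and the scene stay as the last step left them, time stands still between calls to the robot, and variables do not carry over. Pictures are saved under pics/ and viewed, and the job is handed in when it is done.

Besides the shell and the picture viewer there is one more tool, called after "Emit:" by a JSON object that holds its "api" and its "payload". step_arm: Moves the arm, as the interface text tells. Its arguments: {"type":"object","properties":{"targets":{"type":"array"},"force":{"type":"number"}},"required":["targets"]}

```bash
mkdir -p pics; cat > h.py <<'E'
import numpy as np, cv2
from rig import bot
from scipy.spatial.transform import Rotation as R
def ray(cal,u,v):
    K=np.array(cal['mtx']);T=np.array(cal['camera_from_world'])
    d=np.linalg.inv(K)@[u,v,1.]; d=np.array([d[0],-d[1],-d[2]])
    Rm=T[:3,:3]; o=-Rm.T@T[:3,3]; return o,Rm.T@d
def onplane(cal,u,v,z):
    o,d=ray(cal,u,v); return o+d*(z-o[2])/d[2]
def proj(cal,p):
    K=np.array(cal['mtx']);T=np.array(cal['camera_from_world'])
    c=T[:3,:3]@np.array(p)+T[:3,3]; q=K@[c[0],-c[1],-c[2]]; return q[:2]/q[2]
E
python3 - <<'E'
from h import *
for n in ["scene","top","wrist"]:
    c=bot.get_calibration(n); im=bot.camera(n); cv2.imwrite(f"pics/{n}0.png",im)
    print(n,c.keys(),np.round(ray(c,320,200),3).tolist(),np.round(c['mtx'],1).tolist())
s=bot.observe();print(s)
E
```

```text
scene dict_keys(['mtx', 'camera_from_world']) [[1.036, -0.591, 0.623], [-0.545, 0.607, -0.578]] [[380.8, 0.0, 319.9], [0.0, 380.8, 190.8], [0.0, 0.0, 1.0]]
top dict_keys(['mtx', 'camera_from_world']) [[0.307, 0.001, 1.25], [0.201, -0.011, -0.98]] [[388.4, 0.0, 324.7], [0.0, 388.4, 200.3], [0.0, 0.0, 1.0]]
wrist dict_keys(['mtx', 'camera_from_world']) [[0.204, 0.622, 0.383], [0.22, -0.112, -0.969]] [[352.4, 0.0, 322.3], [0.0, 352.4, 208.5], [0.0, 0.0, 1.0]]
{'clock': 0.15, 'qpos': array([ 9.57908397e-01,  2.45659464e-01,  1.55873193e+00, -2.16753875e-05,
        1.33870878e+00, -1.74081897e-01]), 'qvel': array([ 0.00032889, -0.00214846, -0.00512583,  0.00068099, -0.00039719,
       -0.00198384]), 'joint_efforts': array([ 2.37539889e-04, -4.16265285e+01, -3.14983070e+01,  6.85542240e-02,
        3.16192943e-02, -9.26406915e-05]), 'eef_pos': array([0.27587485, 0.58803565, 0.20459589]), 'orientation': array([-3.14010427e+00, -2.40340077e-04,  2.70279144e+00]), 'ft_force': array([ 0.30524134, -0.04179004,  0.37176834]), 'wrist_torque': array([ 0.02625191, -0.01239538, -0.01835472]), 'width': 1.0019081637607823}
```

View pics/top0.png

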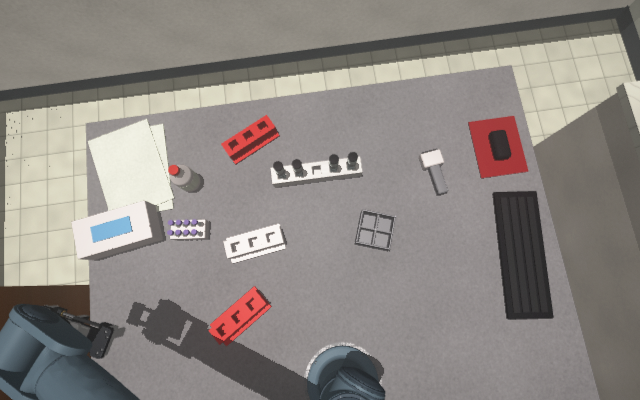

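View pics/scene0.png

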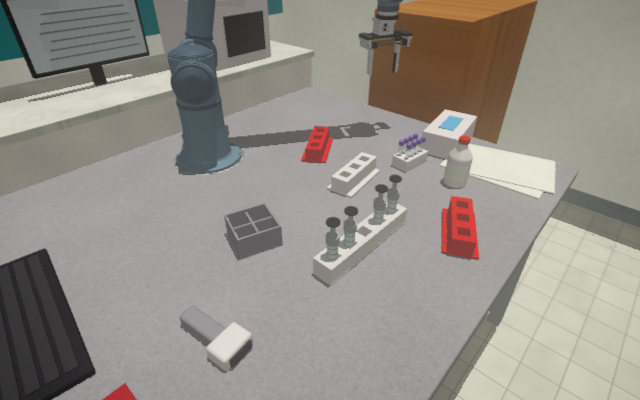

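View pics/wrist0.png

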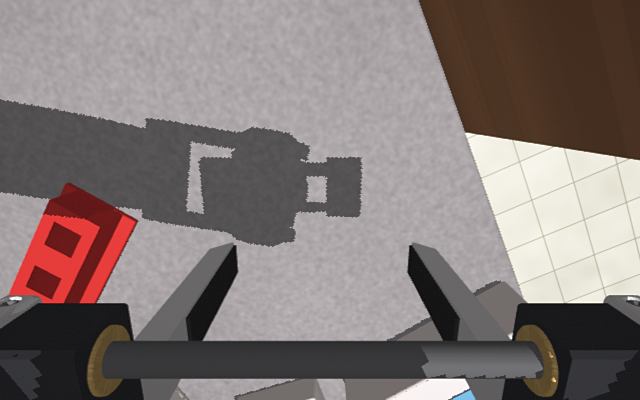

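```bash
python3 - <<'E'
from h import *
im=cv2.imread("pics/top0.png")
a=cv2.resize(im[135:265,210:410],None,fx=4,fy=4,interpolation=cv2.INTER_CUBIC)
cv2.imwrite("pics/crop0.png",a)
E
```

```text
(no output)
```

View pics/crop0.png

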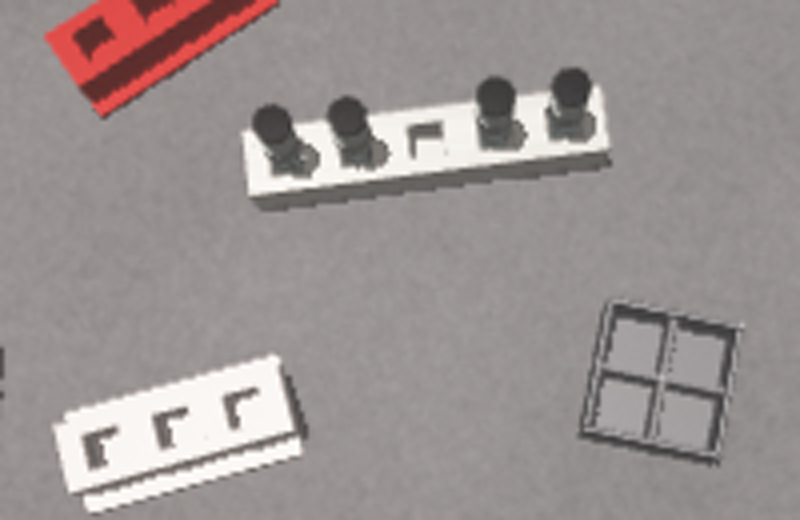

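```bash
python3 - <<'E'
from h import *
c=bot.get_calibration("top")
f=lambda p,z: onplane(c,210+(p[0]+.5)/4-.5,135+(p[1]+.5)/4-.5,z)
def quad(n,P,z):
    Q=np.array([f(p,z)[:2] for p in P]); print(n,Q.round(4).tolist(),'c',Q.mean(0).round(4),'sides',np.linalg.norm(Q-np.roll(Q,-1,0),axis=1).round(4))
    for i in range(4):
        d=Q[(i+1)%4]-Q[i]; print('  ang',np.degrees(np.arctan2(d[1],d[0])).round(1))
quad('stand',[(243,130),(250,195),(609,152),(602,85)],.05)
quad('rack',[(55,425),(72,492),(302,435),(280,355)],.05)
quad('bin',[(610,300),(742,325),(720,465),(582,437)],.06)
for p in [(273,126),(347,117),(495,98),(571,88)]: print(f(p,.144).round(4))
E
```

```text
stand [[0.6826, 0.1304], [0.6283, 0.1311], [0.6219, -0.1572], [0.6779, -0.1607]] c [ 0.6527 -0.0141] sides [0.0542 0.2884 0.0561 0.2911]
  ang 179.2
  ang -91.3
  ang -3.6
  ang 89.1
rack [[0.4683, 0.3018], [0.4153, 0.2936], [0.4332, 0.1136], [0.4974, 0.1229]] c [0.4535 0.208 ] sides [0.0537 0.1808 0.0649 0.1812]
  ang -171.2
  ang -84.3
  ang 8.2
  ang 99.2
bin [[0.5015, -0.1373], [0.4674, -0.2352], [0.3637, -0.1994], [0.3998, -0.0989]] c [ 0.4331 -0.1677] sides [0.1037 0.1097 0.1067 0.1088]
  ang -109.2
  ang 160.9
  ang 70.2
  ang -20.7
[0.653  0.0979 0.144 ]
[0.6519 0.0428 0.144 ]
[ 0.6505 -0.0679  0.144 ]
[ 0.6499 -0.1249  0.144 ]
```

Emit:
{"api": "step_arm", "payload": {"targets": [[[0,0,0,-5,0,0,8.1],[0,0,0,-5,0,0,8.1],[0,0,0,-5,0,0,8.1],[0,0,0,-5,0,0,8.1],[0,0,0,-5,0,0,8.1],[0,0,0,-5,0,0,8.1],[0,0,0,-5,0,0,8.1],[0,0,0,-5,0,0,8.2],[0,-31,23.5,0,0,0,0],[0,-31,23.5,0,0,0,0],[0,-31,23.5,0,0,0,0],[0,-31,23.5,0,0,0,0],[0,-31,23.5,0,0,0,0],[0,-31,23.5,0,0,0,0],[0,-31,23.5,0,0,0,0],[0,-31,23.5,0,0,0,0],[0,-31,23.5,0,0,0,0],[0,-31,23.5,0,0,0,0],[0,-31,23.5,0,0,0,0],[0,-31,23.5,0,0,0,0]]], "force": 25}}

```text
clock: 2.15
eef_pos: [0.5585, 0.2148, 0.2451]
orientation: [-3.141, 0.0, 1.57]
ft_force: [0.8, 1.2, 1.1]
width: 0.008
```

Emit:
{"api": "step_arm", "payload": {"targets": [[[0,-29,23.5,0,0,0,0],[0,-29,23.5,0,0,0,0],[0,-29,23.5,0,0,0,0],[0,-29,23,0,0,0,0],[0,0,0,25,0,0,0],[0,0,0,25,0,0,0],[0,0,0,20,0,0,0],[0,0,0,15,0,0,0],[0,0,0,0,0,0,0]]]}}

```text
clock: 3.05
eef_pos: [0.6496, 0.1002, 0.1575]
orientation: [-3.136, -0.0, 1.57]
ft_force: [-0.4, 0.3, -0.4]
width: 0.004
```

```bash
python3 - <<'E'
from h import *
cv2.imwrite("pics/w1.png",bot.camera("wrist")); cv2.imwrite("pics/s1.png",bot.camera("scene")[130:330,250:450].repeat(3,0).repeat(3,1))
print(bot.observe()['eef_pos'],bot.observe()['ft_force'])
E
```

```text
[0.65153    0.10025951 0.16091187] [ 0.62134488 -0.00238711  0.11049128]
```

View pics/w1.png

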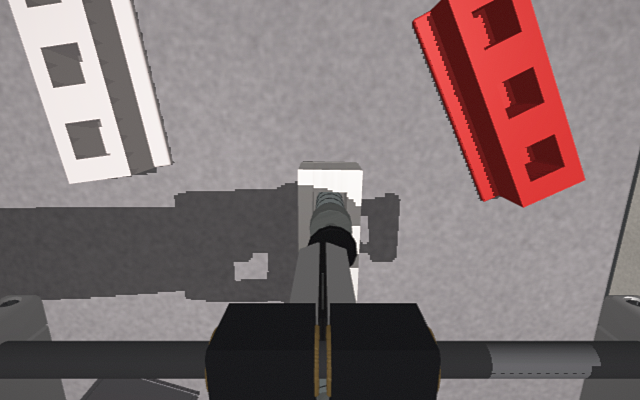

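View pics/s1.png

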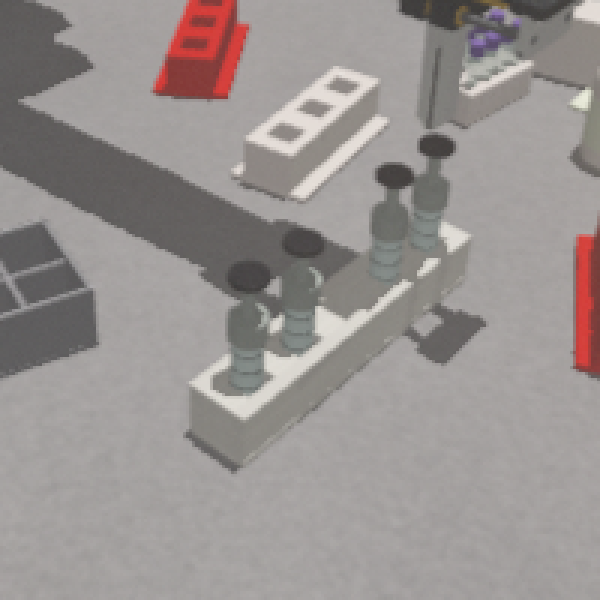

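```bash
python3 - <<'E'
from h import *
c=bot.get_calibration("wrist")
s=bot.observe(); print(s['eef_pos'])
print(proj(c,s['eef_pos']), proj(c,[.653,.098,.144]))
for u,v in [(356,245),(332,228),(352,235)]: print(onplane(c,u,v,.144))
for u,v in [(299,170),(361,170)]: print(onplane(c,u,v,.05))
im=cv2.imread("pics/w1.png");cv2.imwrite("pics/w1c.png",cv2.resize(im[150:300,260:410],None,fx=4,fy=4))
# rack top corners
for u,v in [(70,184),(130,172),(8,0)]: print('rack',onplane(c,u,v,.05))
for u,v in [(84,140),(64,66)]: print('rackhole',onplane(c,u,v,.05))
E
```

```text
[0.65153    0.10025951 0.16091187]
[324.36472535 259.89182335] [326.67359763 251.73425443]
[0.67037263 0.10227414 0.144     ]
[0.65608133 0.11292156 0.144     ]
[0.66786601 0.1085662  0.144     ]
[0.63114735 0.1314705  0.05      ]
[0.68242994 0.13141013 0.05      ]
rack [0.43940591 0.11989716 0.05      ]
rack [0.49109632 0.12996551 0.05      ]
rack [0.42077677 0.25697341 0.05      ]
rackhole [0.45778812 0.15611709 0.05      ]
rackhole [0.45274724 0.21192609 0.05      ]
```

View pics/w1c.png

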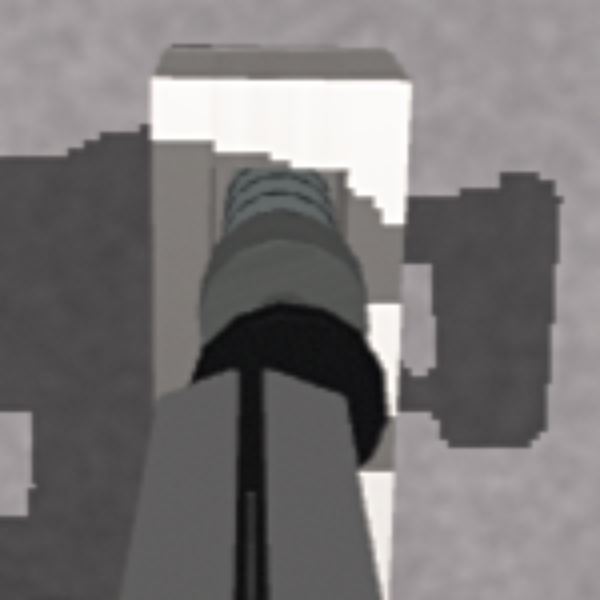

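Emit:
{"api": "step_arm", "payload": {"targets": [[[0,-2,4,0,0,0,0],[0,0,0,8,0,0,0],[0,0,0,6,0,0,0],[0,0,0,5,0,0,0],[0,0,0,5,0,0,0],[0,0,0,4,0,0,0],[0,0,0,4,0,0,0],[0,0,0,0,0,0,0]]]}}

```text
clock: 3.95
eef_pos: [0.6573, 0.0981, 0.1312]
orientation: [3.137, 0.0, 1.57]
ft_force: [-0.8, 1.4, 10.0]
width: 0.009
```

Emit:
{"api": "step_arm", "payload": {"targets": [[[0,0,0,2,0,0,0],[0,0,0,0,0,0,0],[0,0,0,0,0,0,0]]]}}

```text
clock: 4.25
eef_pos: [0.6585, 0.0981, 0.1311]
orientation: [3.133, 0.0, 1.57]
ft_force: [0.4, -0.6, 15.3]
width: 0.007
```

```bash
python3 - <<'E'
from h import *
for i in range(3):
    cv2.imwrite("pics/s2.png",bot.camera("scene")[130:330,250:450].repeat(3,0).repeat(3,1)); s=bot.observe(); print(s['eef_pos'],s['ft_force'])
E
```

```text
[0.65846322 0.0980743  0.13109546] [-0.40020083 -0.42830578 14.87606009]
[0.65843982 0.09807912 0.1310652 ] [-0.34340434  0.2850788  14.03961975]
[0.65844161 0.09809205 0.13108657] [-0.04840116 -0.7289393  15.46716736]
```

View pics/s2.png

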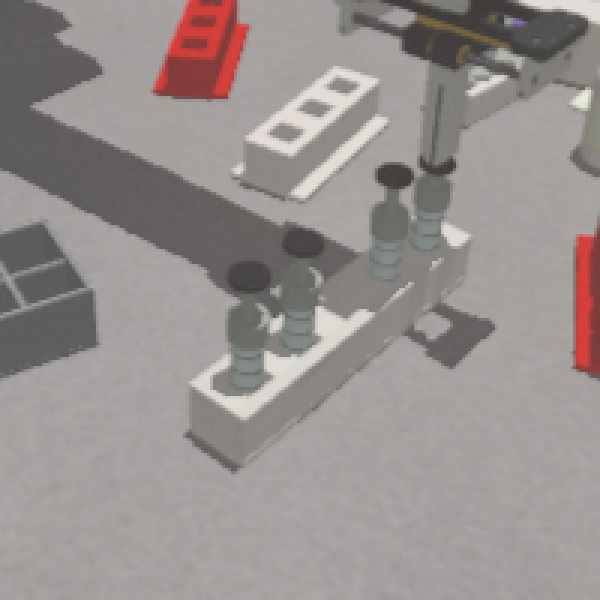

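Emit:
{"api": "step_arm", "payload": {"targets": [[[0,0,0,-16,0,0,0],[0,0,0,-16,0,0,0],[0,-28,-0.5,0,0,0,0],[0,-28,-0.5,0,0,0,0],[0,0,0,8,0,0,0],[0,0,0,6,0,0,0],[0,0,0,5,0,0,0],[0,0,0,5,0,0,0],[0,0,0,4,0,0,0],[0,0,0,4,0,0,0],[0,0,0,0,0,0,0],[0,0,0,0,0,0,0]]]}}

```text
clock: 5.6
eef_pos: [0.654, 0.0424, 0.126]
orientation: [-3.141, -0.0, 1.57]
ft_force: [0.4, 0.4, 0.3]
width: 0.003
```

Emit:
{"api": "step_arm", "payload": {"targets": [[[0,0,0,4,0,0,0],[0,0,0,4,0,0,0],[0,0,0,2,0,0,0],[0,0,0,0,0,0,0],[0,0,0,0,0,0,0]]]}}

```text
clock: 6.1
eef_pos: [0.6556, 0.042, 0.1182]
orientation: [3.138, 0.0, 1.57]
ft_force: [-0.2, 0.7, 6.7]
width: 0.003
```

```bash
python3 - <<'E'
from h import *
for i in range(2):
    cv2.imwrite("pics/s3.png",bot.camera("scene")[130:330,250:450].repeat(3,0).repeat(3,1)); s=bot.observe(); print(s['eef_pos'],s['ft_force'])
E
```

```text
[0.6555584  0.04202497 0.11823237] [-0.73982815  0.64004667  6.94870936]
[0.65554681 0.04204077 0.11823767] [-0.12758399  0.37435411  7.14173446]
```

View pics/s3.png

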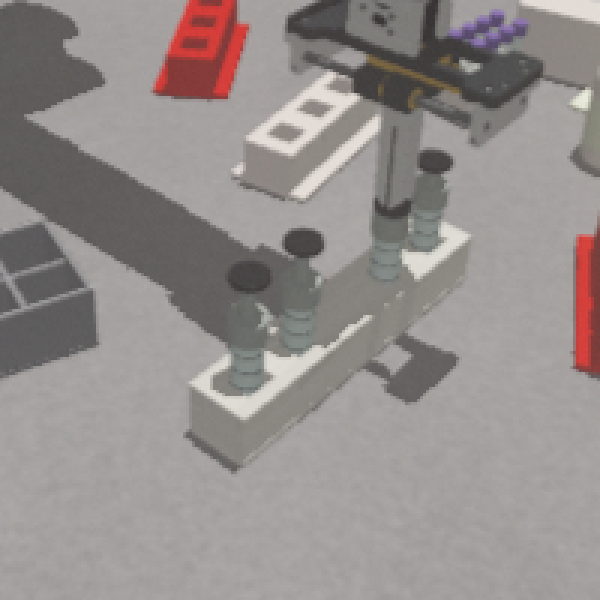

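Emit:
{"api": "step_arm", "payload": {"targets": [[[0,0,0,-21,0,0,0],[0,0,0,-21,0,0,0],[0,-37,-0.5,0,0,0,0],[0,-37,-0.5,0,0,0,0],[0,-37,-0.5,0,0,0,0],[0,0,0,8,0,0,0],[0,0,0,6,0,0,0],[0,0,0,5,0,0,0],[0,0,0,5,0,0,0],[0,0,0,4,0,0,0],[0,0,0,4,0,0,0],[0,0,0,0,0,0,0],[0,0,0,0,0,0,0]]]}}

```text
clock: 7.5
eef_pos: [0.6523, -0.0685, 0.1258]
orientation: [-3.14, -0.0, 1.57]
ft_force: [0.8, 0.0, -0.2]
width: 0.005
```

Emit:
{"api": "step_arm", "payload": {"targets": [[[0,0,0,4,0,0,0],[0,0,0,4,0,0,0],[0,0,0,2,0,0,0],[0,0,0,0,0,0,0],[0,0,0,0,0,0,0]]]}}

```text
clock: 8.0
eef_pos: [0.6539, -0.0692, 0.1182]
orientation: [3.139, 0.001, 1.57]
ft_force: [-0.4, -0.4, 7.7]
width: 0.006
```

P3 home as well. Next the last one.

Emit:
{"api": "step_arm", "payload": {"targets": [[[0,0,0,-21,0,0,0],[0,0,0,-21,0,0,0],[0,-28,-0.5,0,0,0,0],[0,-28,-0.5,0,0,0,0],[0,0,0,8,0,0,0],[0,0,0,6,0,0,0],[0,0,0,5,0,0,0],[0,0,0,5,0,0,0],[0,0,0,4,0,0,0],[0,0,0,4,0,0,0],[0,0,0,0,0,0,0],[0,0,0,0,0,0,0]]]}}

```text
clock: 9.2
eef_pos: [0.6535, -0.125, 0.1292]
orientation: [3.137, 0.002, 1.571]
ft_force: [-1.3, 0.4, 9.5]
width: 0.004
```

Emit:
{"api": "step_arm", "payload": {"targets": [[[0,0,0,2,0,0,0],[0,0,0,1,0,0,0],[0,0,0,0,0,0,0],[0,0,0,0,0,0,0]]]}}

```text
clock: 9.6
eef_pos: [0.6553, -0.1256, 0.1291]
orientation: [3.132, 0.003, 1.571]
ft_force: [-0.6, -1.0, 16.0]
width: 0.001
```

Emit:
{"api": "step_arm", "payload": {"targets": [[[0,0,0,-20,0,0,0],[0,0,0,-30,0,0,0],[70,0,0,-40,0,0,0],[70,0,0,-40,0,0,0],[70,0,0,0,0,0,0],[70,0,0,0,0,0,0]]]}}

```text
clock: 10.2
eef_pos: [0.6519, -0.1245, 0.2539]
orientation: [3.14, 0.0, 1.571]
ft_force: [0.6, -0.1, -1.0]
width: 0.31
```

```bash
python3 - <<'E'
from h import *
s=bot.observe(); c=bot.get_calibration("wrist"); cv2.imwrite("pics/w4.png",bot.camera("wrist"));cv2.imwrite("pics/t4.png",bot.camera("top"))
np.save("w4.npy",c); print(s['eef_pos'],s['orientation'],s['width'])
E
```

```text
[ 0.65190085 -0.1244995   0.25391167] [3.14039517e+00 3.20558789e-04 1.57057002e+00] 0.31047666826863224
```

View pics/w4.png

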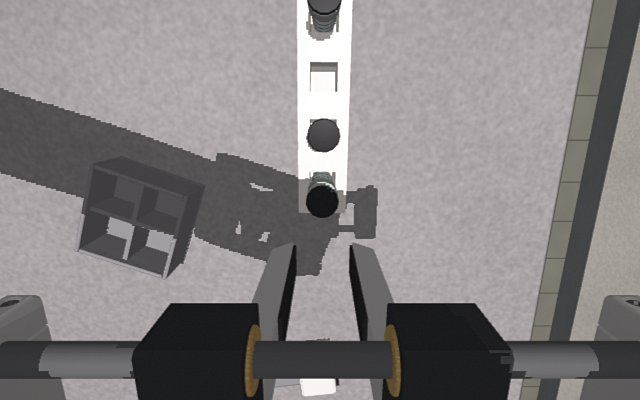

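View pics/t4.png

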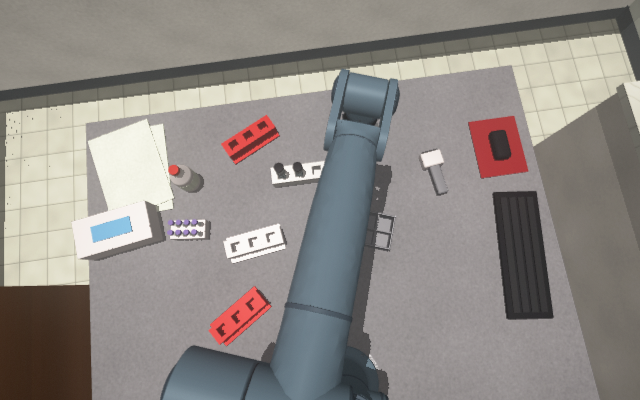

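```bash
python3 - <<'E'
from h import *
c=np.load("w4.npy",allow_pickle=True).item()
im=cv2.imread("pics/w4.png")
print('P4',onplane(c,322,201,.129),'P3',onplane(c,323,134,.118),'empty pocket',onplane(c,323,77,.05))
for v in (100,160): print('edges',onplane(c,298,v,.05),onplane(c,350,v,.05))
cv2.imwrite("pics/w4b.png",cv2.resize(im[140:290,60:220],None,fx=5,fy=4,interpolation=cv2.INTER_CUBIC)[:600])
for p in [(0.38,-.2),]:
  pass
E
```

```text
P4 [ 0.65060905 -0.1234541   0.129     ] P3 [ 0.65154486 -0.06580758  0.118     ] empty pocket [ 0.65173934 -0.01329589  0.05      ]
edges [ 0.6258093  -0.03569532  0.05      ] [ 0.67973145 -0.03574126  0.05      ]
edges [ 0.62459419 -0.09791279  0.05      ] [ 0.68100246 -0.09796697  0.05      ]
```

View pics/w4b.png

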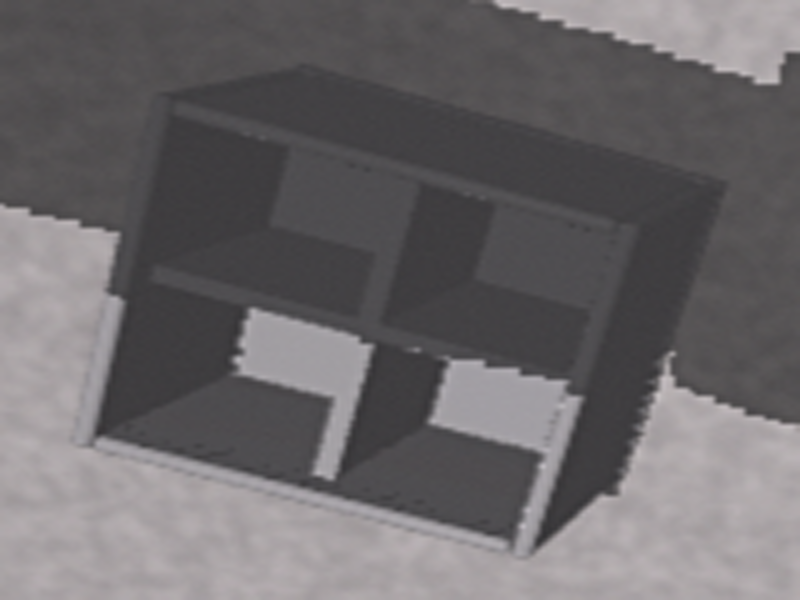

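```bash
cat >> h.py <<'E'
def quad(c,P,z):
    Q=np.array([onplane(c,u,v,z)[:2] for u,v in P]); print(Q.round(4).tolist(),'c',Q.mean(0).round(4),'sides',np.linalg.norm(Q-np.roll(Q,-1,0),axis=1).round(4),'ang',[np.degrees(np.arctan2(*(Q[(i+1)%4]-Q[i])[::-1])).round(1) for i in range(4)])
E
python3 - <<'E'
from h import *
c=np.load("w4.npy",allow_pickle=True).item()
quad(c,[(93,164.5),(187.4,195.5),(165,278.75),(76,250)],.06)
E
```

```text
[[0.408, -0.1011], [0.5044, -0.135], [0.468, -0.2344], [0.3715, -0.1984]] c [ 0.438  -0.1672] sides [0.1022 0.1059 0.103  0.1039] ang [np.float64(-19.3), np.float64(-110.1), np.float64(159.5), np.float64(69.4)]
```

Emit:
{"api": "step_arm", "payload": {"targets": [[[70,0,-1,35,0,0,0],[70,0,0,35,0,0,0],[70,0,0,35,0,0,0],[70,0,0,35,0,0,0],[70,0,0,25,0,0,0],[70,0,0,10,0,0,0],[70,0,0,0,0,0,0],[20,0,0,0,0,0,0],[20,0,0,0,0,0,0],[20,0,0,0,0,0,0],[20,0,0,0,0,0,0],[20,0,0,0,0,0,0],[20,0,0,0,0,0,0]]], "force": 25}}

```text
clock: 11.6
eef_pos: [0.6509, -0.1249, 0.0789]
orientation: [3.141, 0.0, 1.57]
ft_force: [0.3, -0.3, 1.1]
width: 0.318
```

Emit:
{"api": "step_arm", "payload": {"targets": [[[20,0,0,-15,0,0,0],[20,0,0,-25,0,0,0],[20,0,0,-25,0,0,0],[20,0,0,-25,0,0,0],[20,-10,-25,0,0,0,0],[20,-11,-30,0,0,0,0],[20,-11,-30,0,0,0,0],[20,-11,-30,0,0,0,0],[20,-11,-30,0,0,0,0],[20,-11,-30,0,0,0,0],[20,-10.5,-24,0,0,0,0],[20,0,0,0,0,0,0],[20,0,0,0,0,0,0]]]}}

```text
clock: 12.9
eef_pos: [0.4518, -0.2004, 0.1693]
orientation: [3.14, 0.001, 1.569]
ft_force: [0.8, 0.3, -1.5]
width: 0.315
```

```bash
python3 - <<'E'
from h import *
s=bot.observe(); c=bot.get_calibration("wrist"); a=bot.camera("wrist");b=bot.camera("scene")[130:330,200:400].repeat(2,0).repeat(2,1); np.save("w5.npy",c); print(s['eef_pos'],s['orientation'],s['width'])
cv2.imwrite("pics/w5.png",np.hstack([a[:400],b])[:, 240:] if 0 else a); cv2.imwrite("pics/s5.png",b)
E
```

```text
[ 0.45182204 -0.20038895  0.16932147] [3.14035069e+00 5.52383302e-04 1.56912382e+00] 0.3149034392623213
```

View pics/w5.png

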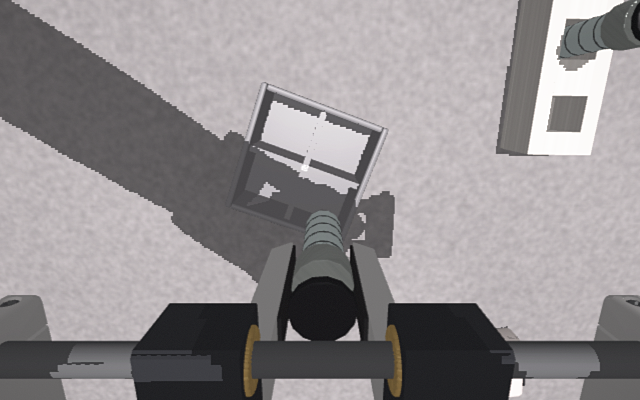

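View pics/s5.png

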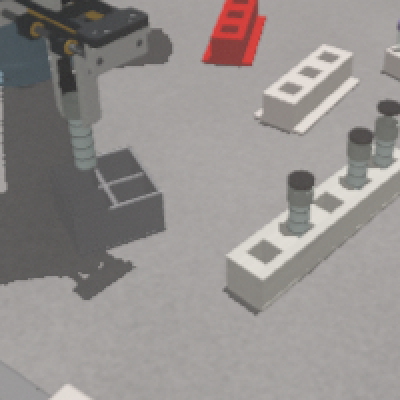

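```bash
python3 - <<'E'
from h import *
c=np.load("w5.npy",allow_pickle=True).item()
for p in [(265,84),(386,129),(232,204)]: print(onplane(c,*p,.06))
cx=np.array([.437,-.1675]);a=np.radians(-20.3);u=np.array([np.cos(a),np.sin(a)]);v=np.array([-u[1],u[0]])
for i,j in [(-1,1),(1,1),(-1,-1)]: print(proj(c,[*(cx+.0535*(i*u+j*v)),.06]))
E
```

```text
[ 0.40682612 -0.10205961  0.06      ]
[ 0.50172039 -0.13617845  0.06      ]
[ 0.3745135  -0.19775794  0.06      ]
[262.92455792  79.46334136]
[391.05758401 128.60961264]
[224.72303544 205.56932513]
```

Emit:
{"api": "step_arm", "payload": {"targets": [[[20,0,1,25,0,0,0],[20,0,0,25,0,0,0],[20,0,0,20,0,0,0],[20,0,0,12,0,0,0],[20,0,0,8,0,0,0],[20,0,0,0,0,0,0],[20,0,0,0,0,0,0]]]}}

```text
clock: 13.7
eef_pos: [0.4533, -0.2005, 0.0792]
orientation: [3.141, 0.001, 1.57]
ft_force: [1.2, -0.2, -0.9]
width: 0.313
```

Emit:
{"api": "step_arm", "payload": {"targets": [[[20,0,0,2.5,0,0,0],[60,0,0,0,0,0,0],[60,0,0,0,0,0,0],[60,0,0,0,0,0,0],[60,0,0,0,0,0,0],[60,0,0,0,0,0,0],[60,0,0,-15,0,0,0],[60,0,0,-30,0,0,0],[60,0,0,-30,0,0,0],[60,0,0,-30,0,0,0],[60,0,0,-25,0,0,0],[60,19,28,0,0,0,0],[60,19,28,0,0,0,0],[60,19,28.5,0,0,0,0],[60,19,28.5,0,0,0,0],[60,19,28.5,0,0,0,0],[60,19,28.5,0,0,0,0],[60,19,28.5,0,0,0,0],[60,0,0,0,0,0,0],[60,0,0,0,0,0,0]]]}}

```text
clock: 15.7
eef_pos: [0.6511, -0.0671, 0.2054]
orientation: [-3.141, 0.0, 1.571]
ft_force: [-0.1, 0.3, 0.5]
width: 0.638
```

```bash
python3 - <<'E'
from h import *
s=bot.observe(); c=bot.get_calibration("wrist"); a=bot.camera("wrist");b=bot.camera("scene")[130:330,200:400].repeat(2,0).repeat(2,1); np.save("w6.npy",c); print(s['eef_pos'],s['orientation'],s['width'])
cv2.imwrite("pics/w6.png",a); cv2.imwrite("pics/s6.png",b)
print(onplane(c,0,0,0.05))
E
```

```text
[ 0.65105303 -0.06706924  0.20543277] [-3.14051254e+00  5.30060635e-05  1.57105350e+00] 0.6383274951525658
[0.37749286 0.1014432  0.05      ]
```

View pics/w6.png

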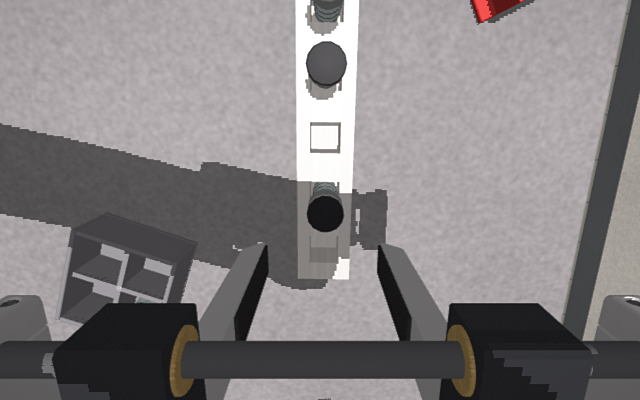

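View pics/s6.png

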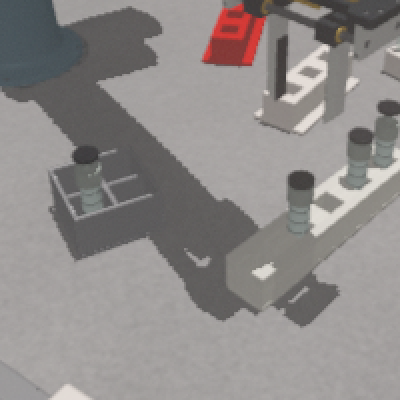

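Emit:
{"api": "step_arm", "payload": {"targets": [[[60,0,0,35,0,0,0],[60,0,0,35,0,0,0],[60,0,0,30,0,0,0],[60,0,0,18,0,0,0],[60,0,0,8,0,0,0],[60,0,0,0,0,0,0],[20,0,0,0,0,0,0],[20,0,0,0,0,0,0],[20,0,0,0,0,0,0],[20,0,0,0,0,0,0],[20,0,0,0,0,0,0],[20,0,0,-15,0,0,0],[20,0,0,-25,0,0,0],[20,0,0,-25,0,0,0],[20,0,0,-25,0,0,0],[20,0,0,0,0,0,0],[20,0,0,0,0,0,0]]]}}

```text
clock: 17.5
eef_pos: [0.6512, -0.0673, 0.1702]
orientation: [3.141, 0.0, 1.57]
ft_force: [-0.7, -0.5, -1.6]
width: 0.316
```

Emit:
{"api": "step_arm", "payload": {"targets": [[[20,0,-30,0,0,0,0],[20,10,-30,0,0,0,0],[20,24,-30,0,0,0,0],[20,28,-30,0,0,0,0],[20,28,-30,0,0,0,0],[20,28,-26,0,0,0,0],[20,19,-20,0,0,0,0],[20,0,0,0,0,0,0],[20,0,0,0,0,0,0],[20,0,0,0,0,0,0]]]}}

```text
clock: 18.5
eef_pos: [0.4555, 0.0693, 0.1694]
orientation: [-3.141, 0.0, 1.569]
ft_force: [0.6, -0.1, -1.3]
width: 0.315
```

```bash
python3 - <<'E'
from h import *
s=bot.observe(); c=bot.get_calibration("wrist"); a=bot.camera("wrist"); np.save("w7.npy",c); print(s['eef_pos'],s['orientation'],s['width'])
cv2.imwrite("pics/w7.png",a)
E
```

```text
[0.45549284 0.06925441 0.16935131] [-3.14057619e+00  1.23764055e-04  1.56941657e+00] 0.31499645364303497
```

View pics/w7.png

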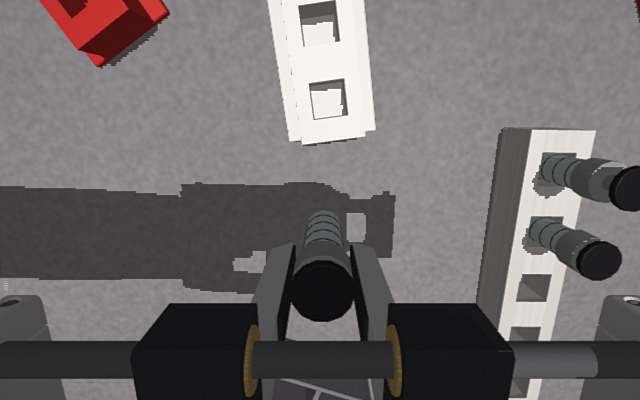

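```bash
python3 - <<'E'
from h import *
a=cv2.imread("pics/w7.png"); cv2.imwrite("pics/w7c.png",cv2.resize(a[0:150,250:400],None,fx=4,fy=4,interpolation=cv2.INTER_CUBIC))
E
```

```text
(no output)
```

View pics/w7c.png

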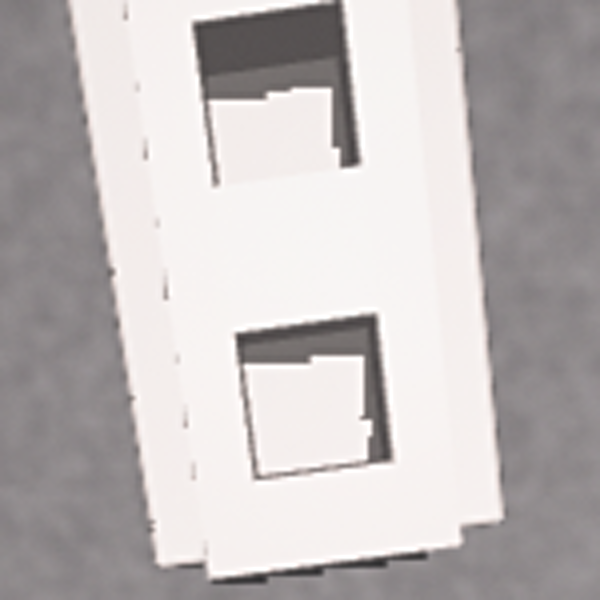

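```bash
python3 - <<'E'
from h import *
c=np.load("w7.npy",allow_pickle=True).item()
for P in ([(236,333),(378,315),(392,460),(256,478)],[(194,22),(343,2),(358,165),(216,187)]):
    quad(c,[(250+(x+.5)/4-.5,(y+.5)/4-.5) for x,y in P],.05)
for x,y in [(210,577),(463,545)]: print(onplane(c,250+x/4,y/4,.05))
E
```

```text
[[0.4435, 0.1691], [0.4718, 0.1724], [0.475, 0.1445], [0.4472, 0.141]] c [0.4594 0.1568] sides [0.0285 0.028  0.028  0.0283] ang [np.float64(6.7), np.float64(-83.3), np.float64(-172.8), np.float64(97.6)]
[[0.4363, 0.2245], [0.4644, 0.2278], [0.4675, 0.1997], [0.4399, 0.1959]] c [0.452 0.212] sides [0.0283 0.0283 0.0278 0.0289] ang [np.float64(6.7), np.float64(-83.7), np.float64(-172.0), np.float64(97.3)]
[0.43777852 0.12071537 0.05      ]
[0.49036588 0.12717292 0.05      ]
```

```bash
python3 - <<'E'
from h import *
c=np.load("w7.npy",allow_pickle=True).item()
t=[.4555,.0693]
for z in (.217,.207,.18,.165,.111,.099): print(z,proj(c,[*t,z]),proj(c,[t[0]+.012,t[1]+.0,z])[0]-proj(c,[*t,z])[0])
print(proj(c,[t[0],t[1]+.012,.111]),proj(c,[t[0],t[1]+.015,.217]),proj(c,[t[0],t[1]-.015,.217]))
a=cv2.imread("pics/w7.png"); cv2.imwrite("pics/w7d.png",cv2.resize(a[190:340,250:400],None,fx=4,fy=4,interpolation=cv2.INTER_CUBIC))
E
```

```text
0.217 [324.79117517 306.59345611] 28.714574177527197
0.207 [324.67267259 294.50186053] 26.952683212745683
0.18 [324.41502195 268.21207711] 23.122078915241616
0.165 [324.30120833 256.59892741] 21.430020449368897
0.111 [324.00063353 225.92931086] 16.961569270166194
0.099 [323.95010621 220.77367681] 16.210436635796327
[323.98808217 209.61616975] [324.78661859 273.8446203 ] [324.79548739 337.58602818]
```

View pics/w7d.png

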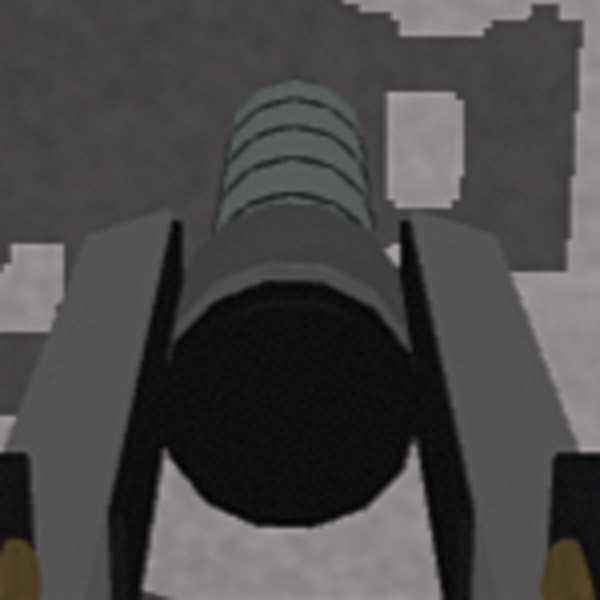

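Emit:
{"api": "step_arm", "payload": {"targets": [[[20,28,-1,0,0,0,0],[20,30,-1,0,0,0,0],[20,30,-0.5,0,0,0,0],[20,30,-0.5,0,0,0,0],[20,24.5,-0.5,0,0,0,0],[20,0,0,0,0,0,0],[20,0,0,20,0,0,0],[20,0,0,12,0,0,0],[20,0,0,0,0,0,0],[20,0,0,0,0,0,0]]]}}

```text
clock: 19.55
eef_pos: [0.4521, 0.2116, 0.1378]
orientation: [-3.141, 0.0, 1.569]
ft_force: [0.1, -0.8, -1.0]
width: 0.315
```

```bash
python3 - <<'E'
from h import *
s=bot.observe(); c=bot.get_calibration("wrist"); a=bot.camera("wrist"); np.save("w8.npy",c); print(s['eef_pos'],s['orientation'],s['ft_force'])
cv2.imwrite("pics/w8.png",cv2.resize(a[150:340,230:420],None,fx=3,fy=3,interpolation=cv2.INTER_CUBIC))
cv2.imwrite("pics/s8.png",cv2.resize(bot.camera("scene")[100:230,290:450],None,fx=4,fy=4))
E
```

```text
[0.45206081 0.21159854 0.13779901] [-3.14085920e+00  2.79920044e-04  1.56895616e+00] [ 0.09519519 -0.80626112 -0.98385378]
```

View pics/w8.png

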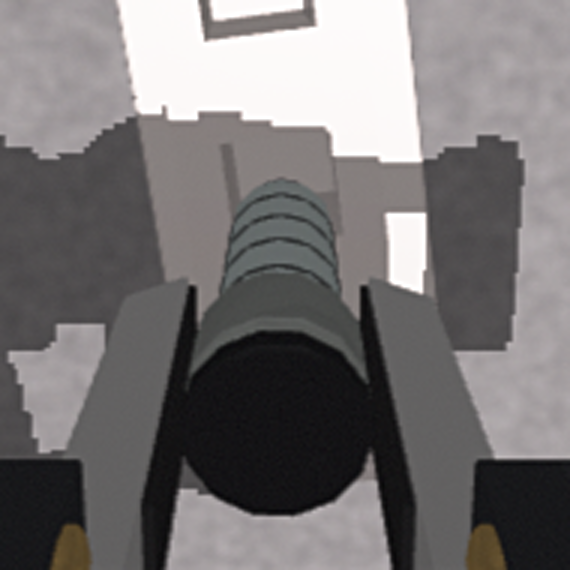

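View pics/s8.png

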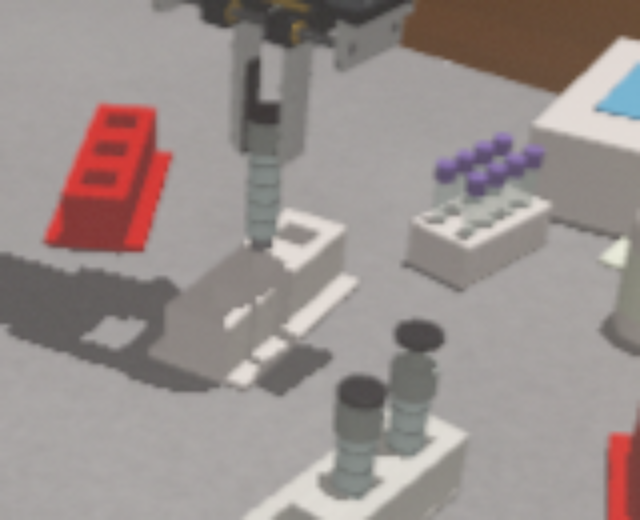

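Emit:
{"api": "step_arm", "payload": {"targets": [[[20,0,0,10,0,0,0],[20,0,0,12,0,0,0],[20,0,0,12,0,0,0],[20,0,0,12,0,0,0],[20,0,0,8,0,0,0],[20,0,0,3,0,0,0],[20,0,0,0,0,0,0],[20,0,0,0,0,0,0]]]}}

```text
clock: 20.45
eef_pos: [0.452, 0.2124, 0.0808]
orientation: [3.141, -0.0, 1.57]
ft_force: [-0.5, 0.5, -0.1]
width: 0.316
```

Emit:
{"api": "step_arm", "payload": {"targets": [[[20,0,0,2,0,0,0],[60,0,0,0,0,0,0],[60,0,0,0,0,0,0],[60,0,0,0,0,0,0],[60,0,0,0,0,0,0],[60,0,0,0,0,0,0],[60,0,0,-20,0,0,0],[60,0,0,-35,0,0,0],[60,0,0,-35,0,0,0],[60,0,0,-36,0,0,0],[60,-20,24,0,0,0,0],[60,-25,30,0,0,0,0],[60,-25,30,0,0,0,0],[60,-25,30,0,0,0,0],[60,-25,30,0,0,0,0],[60,-25,30,0,0,0,0],[60,-24.5,28,0,0,0,0],[60,0,0,0,0,0,0],[60,0,0,0,0,0,0],[60,0,0,0,0,0,0]]]}}

```text
clock: 22.45
eef_pos: [0.653, 0.0435, 0.2047]
orientation: [-3.141, -0.0, 1.571]
ft_force: [0.2, 0.8, 0.5]
width: 0.641
```

```bash
python3 - <<'E'
from h import *
s=bot.observe(); c=bot.get_calibration("wrist"); a=bot.camera("wrist"); np.save("w9.npy",c); print(s['eef_pos'],s['orientation'],s['width'])
cv2.imwrite("pics/w9.png",a)
cv2.imwrite("pics/s9.png",bot.camera("scene"))
for y in (.0425,.0985): print(proj(c,[.6545,y,.118]),proj(c,[.6545,y,.131]))
E
```

```text
[0.65295986 0.04350279 0.20470168] [-3.14078457e+00 -2.92660317e-04  1.57090446e+00] 0.6413773185046301
[325.82929506 215.75217622] [325.97318517 220.77493571]
[325.99086234 143.58914298] [326.15159878 145.29326247]
```

View pics/w9.png

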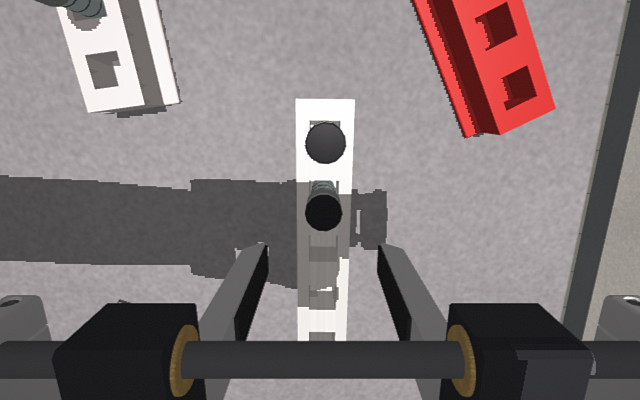

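View pics/s9.png

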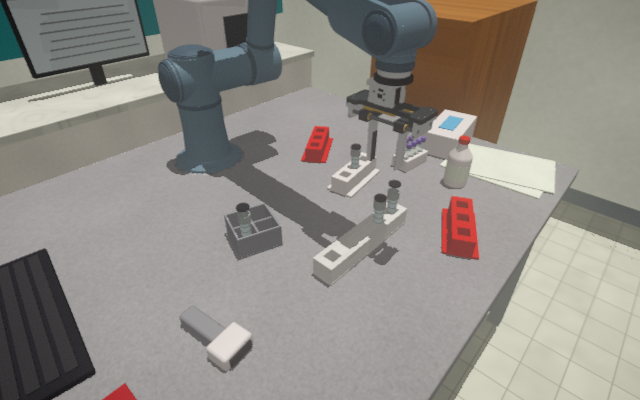

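Emit:
{"api": "step_arm", "payload": {"targets": [[[60,0,0,35,0,0,0],[60,0,0,35,0,0,0],[60,0,0,30,0,0,0],[60,0,0,18,0,0,0],[60,0,0,8,0,0,0],[60,0,0,0,0,0,0],[20,0,0,0,0,0,0],[20,0,0,0,0,0,0],[20,0,0,0,0,0,0],[20,0,0,0,0,0,0],[20,0,0,0,0,0,0],[20,0,0,-15,0,0,0],[20,0,0,-25,0,0,0],[20,0,0,-25,0,0,0],[20,0,0,-25,0,0,0],[20,0,-25,0,0,0,0],[20,0,-30,0,0,0,0],[20,0,-30,0,0,0,0],[20,0,0,0,0,0,0]]]}}

```text
clock: 24.45
eef_pos: [0.5658, 0.0432, 0.1689]
orientation: [-3.139, -0.0, 1.57]
ft_force: [-0.5, 0.1, -1.0]
width: 0.312
```

Emit:
{"api": "step_arm", "payload": {"targets": [[[20,5,-25,0,0,0,0],[20,6,-30,0,0,0,0],[20,6,-30,0,0,0,0],[20,5,-23,0,0,0,0],[20,0,0,0,0,0,0],[20,0,0,0,0,0,0],[20,0,0,0,0,0,0]]]}}

```text
clock: 25.15
eef_pos: [0.4622, 0.0645, 0.1697]
orientation: [3.14, 0.0, 1.57]
ft_force: [0.4, -0.5, -0.2]
width: 0.31
```

```bash
python3 - <<'E'
from h import *
s=bot.observe(); c=bot.get_calibration("wrist"); a=bot.camera("wrist"); np.save("w10.npy",c); print(s['eef_pos'],s['orientation'],s['width'])
cv2.imwrite("pics/w10.png",a);  cv2.imwrite("pics/w10c.png",cv2.resize(a[0:150,250:400],None,fx=4,fy=4,interpolation=cv2.INTER_CUBIC))
t=s['eef_pos'];print(proj(c,[t[0],t[1]+.012,t[2]-.059]),proj(c,[*t[:2],t[2]+.039]))
E
```

```text
[0.46222433 0.06449248 0.16971859] [3.14006028e+00 2.07663609e-04 1.56976873e+00] 0.31031073552523997
[323.8000636  209.40534075] [324.94163557 296.13562137]
```

View pics/w10.png

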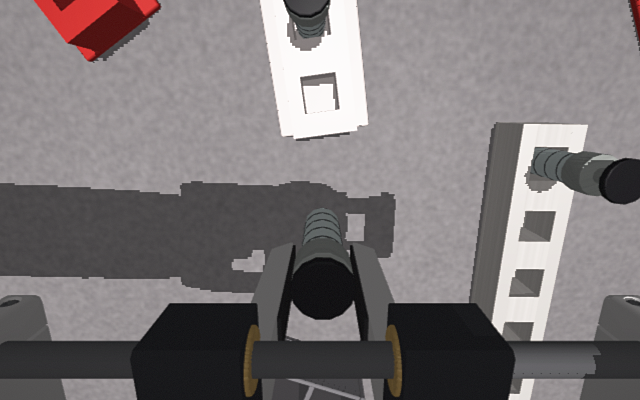

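View pics/w10c.png

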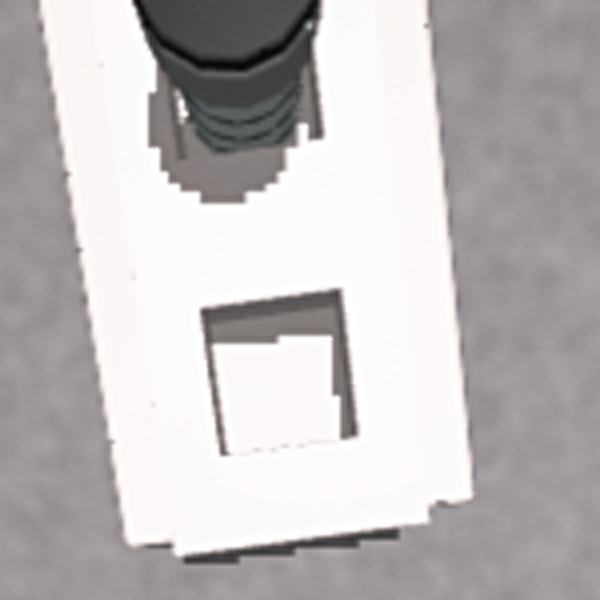

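```bash
python3 - <<'E'
from h import *
c=np.load("w10.npy",allow_pickle=True).item()
quad(c,[(250+(x+.5)/4-.5,(y+.5)/4-.5) for x,y in [(202,308),(340,289),(356,436),(222,455)]],.05)
a=cv2.imread("pics/w10.png"); cv2.imwrite("pics/w10d.png",cv2.resize(a[190:340,250:400],None,fx=4,fy=4,interpolation=cv2.INTER_CUBIC))
E
```

```text
[[0.4438, 0.169], [0.4712, 0.1725], [0.4746, 0.1445], [0.4473, 0.1408]] c [0.4592 0.1567] sides [0.0276 0.0282 0.0276 0.0284] ang [np.float64(7.3), np.float64(-82.9), np.float64(-172.3), np.float64(97.2)]
```

View pics/w10d.png

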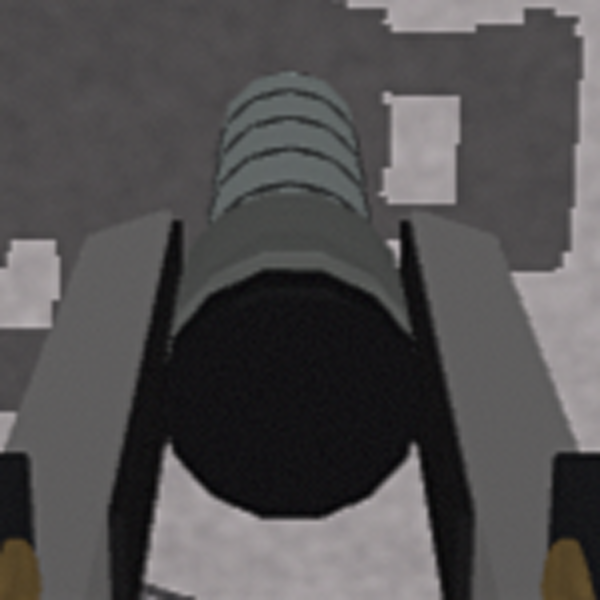

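Emit:
{"api": "step_arm", "payload": {"targets": [[[20,22,-1,0,0,0,0],[20,25,-1,0,0,0,0],[20,25,0,0,0,0,0],[20,19.5,0,0,0,0,0],[20,0,0,0,0,0,0],[20,0,0,20,0,0,0],[20,0,0,15,0,0,0],[20,0,0,10,0,0,0],[20,0,0,10,0,0,0],[20,0,0,12,0,0,0],[20,0,0,12,0,0,0],[20,0,0,7,0,0,0],[20,0,0,3,0,0,0],[20,0,0,0,0,0,0],[20,0,0,0,0,0,0]]]}}

```text
clock: 26.7
eef_pos: [0.4591, 0.1563, 0.0802]
orientation: [3.141, -0.0, 1.57]
ft_force: [-0.2, -0.1, -1.0]
width: 0.313
```

Emit:
{"api": "step_arm", "payload": {"targets": [[[20,0,0,1.5,0,0,0],[60,0,0,0,0,0,0],[60,0,0,0,0,0,0],[60,0,0,0,0,0,0],[60,0,0,0,0,0,0],[60,0,0,0,0,0,0],[60,0,0,-20,0,0,0],[60,0,0,-35,0,0,0],[60,0,0,-35,0,0,0],[60,0,0,-36,0,0,0],[60,-7,24,0,0,0,0],[60,-9,30,0,0,0,0],[60,-9,30,0,0,0,0],[60,-9,30,0,0,0,0],[60,-9,30,0,0,0,0],[60,-9,30,0,0,0,0],[60,-6.5,21,0,0,0,0],[60,0,0,0,0,0,0],[60,0,0,0,0,0,0],[60,0,0,0,0,0,0]]]}}

```text
clock: 28.7
eef_pos: [0.6528, 0.0981, 0.2043]
orientation: [-3.141, -0.0, 1.571]
ft_force: [0.9, 0.0, 0.3]
width: 0.641
```

```bash
python3 - <<'E'
from h import *
s=bot.observe(); c=bot.get_calibration("wrist"); a=bot.camera("wrist"); np.save("w11.npy",c); print(s['eef_pos'],s['orientation'],s['width'])
cv2.imwrite("pics/w11.png",a)
cv2.imwrite("pics/s11.png",bot.camera("scene"))
print(proj(c,[.655,.098,.131]))
E
```

```text
[0.6528074  0.09814213 0.20425399] [-3.14076495e+00 -1.31038820e-04  1.57057475e+00] 0.6408275872947705
[326.84351499 219.85259087]
```

View pics/w11.png

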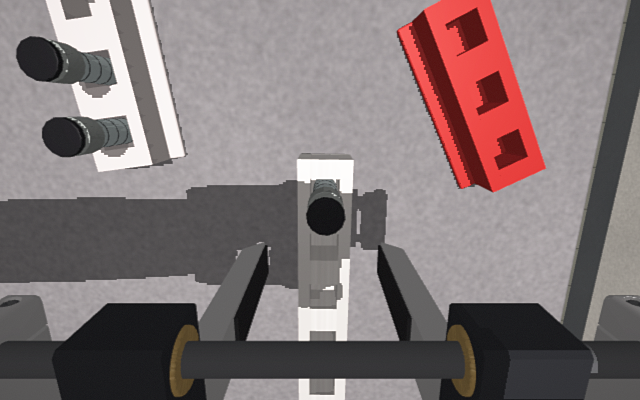

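View pics/s11.png

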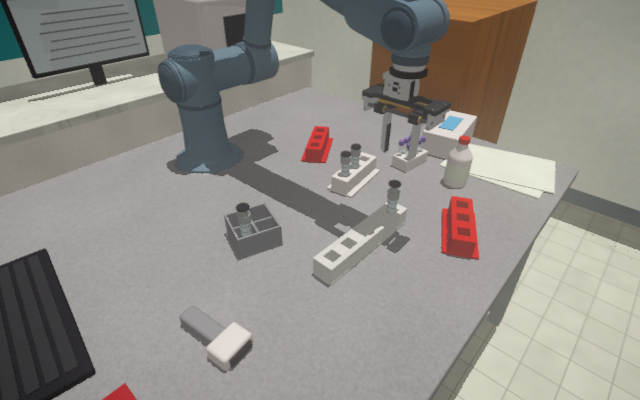

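Emit:
{"api": "step_arm", "payload": {"targets": [[[60,1,1,35,0,0,0],[60,0,0,35,0,0,0],[60,0,0,30,0,0,0],[60,0,0,17,0,0,0],[60,0,0,8,0,0,0],[60,0,0,0,0,0,0],[20,0,0,0,0,0,0],[20,0,0,0,0,0,0],[20,0,0,0,0,0,0],[20,0,0,0,0,0,0],[20,0,0,0,0,0,0],[20,0,0,-15,0,0,0],[20,0,0,-25,0,0,0],[20,0,0,-25,0,0,0],[20,0,0,-25,0,0,0],[20,-25,-18,0,0,0,0],[20,-25,-18,0,0,0,0],[20,-25,-18,0,0,0,0],[20,-25,-18,0,0,0,0],[20,0,0,0,0,0,0]]]}}

```text
clock: 30.8
eef_pos: [0.5813, -0.0033, 0.17]
orientation: [-3.141, 0.001, 1.567]
ft_force: [0.1, 0.0, -1.5]
width: 0.314
```

Emit:
{"api": "step_arm", "payload": {"targets": [[[20,-25,-18,0,0,0,0],[20,-30,-22,0,0,0,0],[20,-30,-22,0,0,0,0],[20,-30,-22,0,0,0,0],[20,-25,-18,0,0,0,0],[20,-10,-8,0,0,0,0],[20,0,0,0,0,0,0],[20,0,0,0,0,0,0],[20,0,0,0,0,0,0]]]}}

```text
clock: 31.7
eef_pos: [0.4733, -0.1502, 0.1696]
orientation: [3.141, -0.0, 1.572]
ft_force: [0.5, 0.7, -1.9]
width: 0.312
```

```bash
python3 - <<'E'
from h import *
s=bot.observe(); c=bot.get_calibration("wrist"); a=bot.camera("wrist"); np.save("w12.npy",c); print(s['eef_pos'],s['orientation'],s['width'])
cv2.imwrite("pics/w12.png",a)
cx=np.array([.4375,-.1672]);aa=np.radians(-20.3);u=np.array([np.cos(aa),np.sin(aa)]);v=np.array([-u[1],u[0]])
for i,j in [(-1,1),(1,1),(-1,-1),(0,1)]: print(proj(c,[*(cx+.0535*(i*u+j*v)),.06]))
E
```

```text
[ 0.47334904 -0.15022236  0.16956389] [ 3.14133114e+00 -3.17974467e-04  1.57157214e+00] 0.31236355027460383
[240.19018486 144.98543776]
[362.97489144 189.90846853]
[205.36034989 259.70340103]
[302.64313309 167.8349912 ]
```

View pics/w12.png

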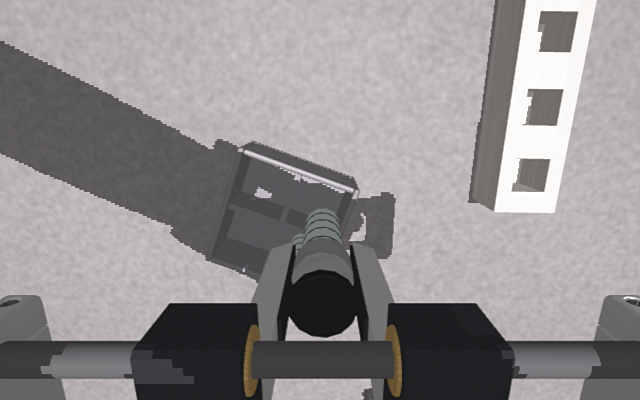

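Emit:
{"api": "step_arm", "payload": {"targets": [[[20,-2,-2.5,0,0,0,0],[20,0,0,20,0,0,0],[20,0,0,25,0,0,0],[20,0,0,20,0,0,0],[20,0,0,15,0,0,0],[20,0,0,9,0,0,0],[20,0,0,3,0,0,0],[20,0,0,0,0,0,0],[20,0,0,0,0,0,0]]]}}

```text
clock: 32.65
eef_pos: [0.4708, -0.1535, 0.0782]
orientation: [3.14, 0.001, 1.57]
ft_force: [0.1, -0.6, -1.2]
width: 0.32
```

Emit:
{"api": "step_arm", "payload": {"targets": [[[20,0,0,1.5,0,0,0],[55,0,0,0,0,0,0],[55,0,0,0,0,0,0],[55,0,0,0,0,0,0],[55,0,0,0,0,0,0],[55,0,0,0,0,0,0],[55,0,0,-20,0,0,0],[55,0,0,-35,0,0,0],[55,0,0,-35,0,0,0],[55,0,0,-35,0,0,0],[55,0,0,-35,0,0,0],[55,-30,-2,-10,0,0,0],[55,-35,-2,-10,0,0,0],[55,-35,-2,0,0,0,0],[55,-35,-2,0,0,0,0],[55,-35,-2,0,0,0,0],[55,0,0,0,0,0,0],[55,0,0,0,0,0,0]]]}}

```text
clock: 34.45
eef_pos: [0.4597, -0.3233, 0.2555]
orientation: [-3.141, -0.001, 1.569]
ft_force: [-0.2, 0.4, -0.3]
width: 0.584
```

```bash
python3 - <<'E'
from h import *
s=bot.observe(); print(s['eef_pos'],s['ft_force'])
for n in ("wrist","scene","top"): np.save(f"{n}13.npy",bot.get_calibration(n)); cv2.imwrite(f"pics/{n}13.png",bot.camera(n))
E
```

```text
[ 0.45971622 -0.32331969  0.25552128] [-0.1661545   0.36220943 -0.32091967]
```

View pics/wrist13.png

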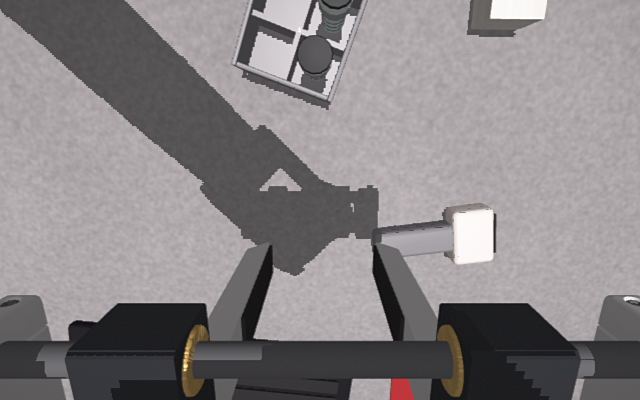

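View pics/scene13.png

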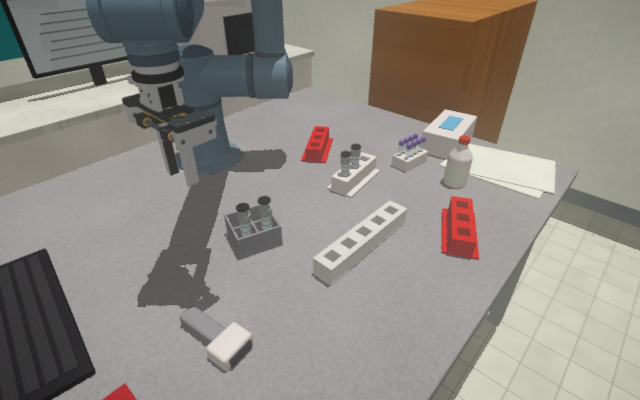

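View pics/top13.png

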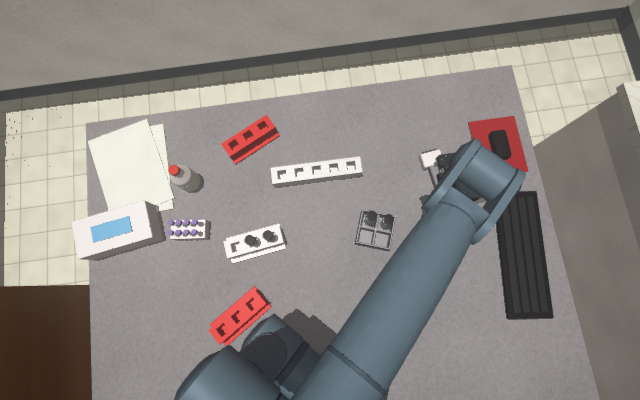

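```bash
python3 - <<'E'
from h import *
s=cv2.imread("pics/scene13.png");t=cv2.imread("pics/top13.png")
a=cv2.resize(s[135:255,220:380],None,fx=5,fy=5,interpolation=cv2.INTER_CUBIC);cv2.imwrite("pics/a13.png",a)
b=cv2.resize(t[200:260,220:400],None,fx=4,fy=4,interpolation=cv2.INTER_CUBIC);cv2.imwrite("pics/b13.png",b)
cs=np.load("scene13.npy",allow_pickle=True).item()
for n,x,y,z in [('rack mid',.452,.212,.118),('rack near',.4592,.1567,.118),('A',.4708,-.1535,.128),('D',.4533,-.2005,.126)]:
    p=proj(cs,[x,y,z]); print(n,p,((p-[220,135])*5).round())
E
```

```text
rack mid [355.17095843 145.10524846] [676.  51.]
rack near [345.11342765 152.65253358] [626.  88.]
A [263.03834264 198.9126549 ] [215. 320.]
D [241.69178307 205.71045688] [108. 354.]
```

View pics/a13.png

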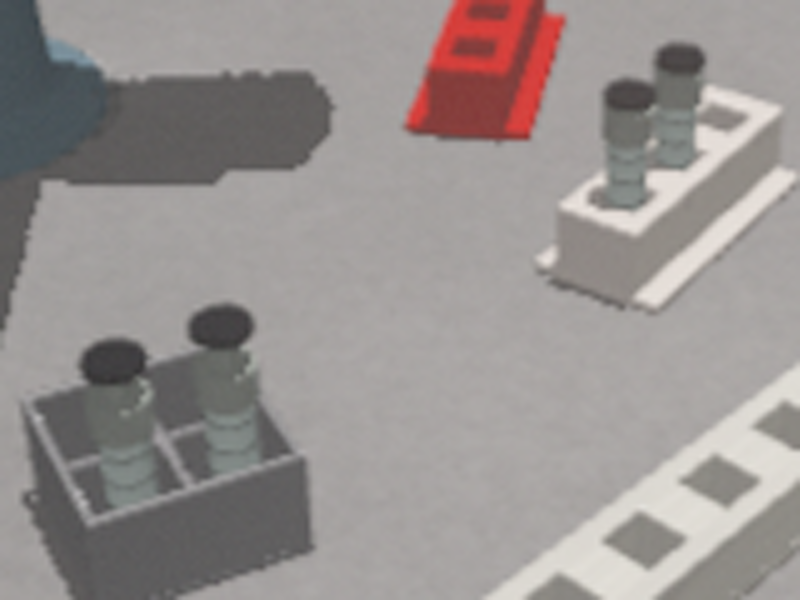

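View pics/b13.png

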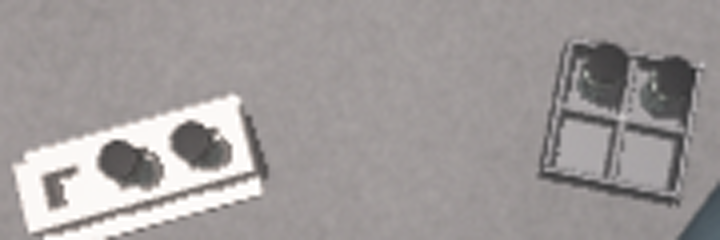

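```bash
python3 -c "
from rig import bot
print(bot.close_job())"
```

```text
the job is handed in; nothing more can be done
None
```

The job is done and handed in at about 34.6 s of the 208 s allowed; the verdict is not reported.

**Plunger test:** there were four syringes, and the middle stand pocket was empty.

| Stand pocket (y) | Disc stopped at | Push | Result |
|---|---|---|---|
| +112 mm | 131 mm | about 15 N | Sticks part-way (about 15 mm in) |
| +56 mm | 118 mm | about 7 N | Fully home |
| −56 mm | 118 mm | about 8 N | Fully home |
| −112 mm | 129 mm | about 16 N | Sticks part-way (about 17 mm in) |

**Placing:** the two sound syringes are in the middle and the near (robot's right-hand) pockets of the white rack. The two faulty ones are foot down in separate cells of the reject bin.

**Last checks:**
- In the final wrist, scene and top pictures all four syringes stand upright where I put them.
- The thumb discs appear at the heights expected with each foot on its floor. All four sit the same 1.5–2 pixels off the prediction, which I put down to camera calibration.
- The rack and bin had not moved when I last measured them, and both look level in the final pictures.
- The bottle and tube block look unmoved. I judged that by eye, and the scanner looks in place too, though the arm partly hides it in the top view.
- The gripper is clear of everything. No check failed or disagreed.

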